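# Walk the loaded chopping block round into its board stop

### The arm

A 7-joint arm with a two-finger parallel gripper is mounted at the origin on a cart in front of the work surface, level with it; the furniture and walls round the work are solid. World frame = base frame: x ahead of the robot, y to its left, z up, the work surface at z = 0. Lengths are in m, angles in rad, forces in N, time in s.
With the tool pointing down it reaches from about 0.425 to 0.925 m from the base axis. Payload 6.8 kg.
Tool frame: the origin (TCP) lies on the centre line of the jaws, within the pads' length; the fingertips stand 17 mm ahead of it and the grasp point (between the pads) lies 2 mm behind it; z points along the fingers, x is the direction in which the jaws open and shut, and the axes are right-handed (so a half turn about z gives the same grasp; the last joint's range is limited). The gripper opens to 85 mm and grips with 20 to 120 N. Pads are 22 mm wide; open, the fingers measure 114 mm over their backs; the gripper's body (76 mm by 85 mm) begins 54 mm behind the grasp point. The pads swing forward as they close: fully open they stand 13 mm farther back than shut.
Start: joints at [-1.384, 0.477, 0.022, 1.555, -0.011, 1.109, -0.083], TCP at [0.196, 0.646, 0.248] pointing down, gripper open.
Joint ranges: [-2.96, 2.96], [-0.34, 2.1], [-1.41, 1.46], [0.24, 2.44], [-1.37, 4.51], [0.17, 1.92], [-2.96, 2.96]. Speed limits (rad/s): [2.39, 2.39, 3.14, 3.14, 3.14, 3.14, 3.14].

### API

Orientations are given as a unit quaternion [w, x, y, z].
In Python, from station import status, read_camera, camera_model, bot gives the robot as it stands.
- The arm moves only by the tool arm_command, never from a script. Its argument "series" is a list of rows, each a list of 3 entries, a list of its own where there are three numbers: the finger opening in mm, from 0 to 85.4, then the shift along the tool's x, y, z in mm, then the turn about the tool's z in rad. In form: [[gripper, [dx, dy, dz], roll], ...]. A call has 1 to 8 rows; each row is the pose to reach, as a shift and turn from the pose commanded when the call began, along the tool's axes at that moment; what a row does not reach only later rows make up. A row lasts 1/8 s, in which the tool goes at most 62.5 mm and 10.7 degrees, less where a joint would pass 70% of its speed; a pose out of reach is approached as far as the arm can. A call with a gripper value outside its range is refused whole. The fingers move at their own pace and stop on an object; "squeeze" is the grip in N (left out, the last holds). Time passes only in rows, so rows that repeat a pose let the fingers close. It gives the time, the measured TCP pose, the force and the opening at its end, in the units of the state.
- status.get_obs(): the state, without advancing time (a new reading comes with each control period).
- read_camera(name): name is "scene" or "top"; returns the picture (384x512x3 uint8, blue, green, red); there is no depth.
- camera_model(name): a dict with "fov_y" (degrees; the focal length in pixels is half the picture's height over the tangent of half this angle, whatever the lens; pixels are square), "cx", "cy" (the principal point, pixels), "R" (3x3) and "t" (3): a world point X has camera coordinates R X + t. Camera axes: x right, y down, z forward; pixel columns grow to the right and rows downward; lengths in m; the calibration is good to about 2 mm. A picture is of the moment at which its call begins. camera_model takes no time and is no camera call.
- bot.hand_in(): hands the job in, once; it reports no verdict.
The state is a dict: "t": time; "q": joint angles; "joint_vel": joint speeds; "joint_torque": joint torques, N m; "eef_pos": TCP position; "tool_rot": TCP orientation; "contact_force": force on the tool from outside, world axes, zero at the start; "torque": the same for the moment, N m; "gripper_width": opening from 0.0 (shut) to 1.0 (fully open).
Only numpy, scipy, OpenCV 4.12 (cv2) and the standard library are available. Lean on these libraries where they do the work, as an engineer would, in place of code of your own. Each camera call takes 0.05 s, during which the arm holds its last target.

### The job

The cake on the wooden chopping block is about to be cut, so the block must sit firmly in the steel board stop that is stuck to the trolley top. Without gripping or lifting anything, push the block round and across with the fingertips until it faces the stop, then push it home between the stop's two end lugs until its long side lies flush along the rubber strip. Do not touch the piece of cake, which rides on the block, and leave the squeeze bottle, tub and measuring cup where they stand.

Things in the scene. Friction and masses are not known exactly. Their poses are not given: they have to be found in the camera images.
- block: heavy wooden chopping block of light and mid-brown staves, 130 mm (its x) by 200 mm (its y) by 45 mm high, 0.9 kg, on rubber feet 4 mm high; solid sides from 4 to 45 mm above the table. Origin: centre of its underside; z up. Either long side may go to the stop. 4 to 7 N slides it; pushed squarely near a corner of a long side it turns about a point some 0.13 m beyond its middle
- stop: fixed steel board stop, fence 34 mm high and 222 mm long. Origin: on the table, below the middle of the front face of its rubber strip; +x points from that face away from the place where the block belongs, y along the face, z up. Two suction feet lie behind the fence, up to x = +67 mm
- home (a point): where the centre of the block's underside belongs, 65 mm in front of the stop's rubber face; axes as the stop's. Seen in the stop's frame, the two end lugs, 34 mm high, have inner faces at y = +-107 mm (7 mm play for the block on each side), reach from the face to x = -30 mm and flare outwards from there to x = -53 mm, y = +-117 mm
- cake: piece of blueberry cake lying within 20 mm of the middle of the block, 50 mm (x) by 80 mm (y) by 38 mm high, its top about 83 mm above the table; 40 g, held only by friction. Origin: centre of its underside, which lies 45 mm above the table
- bottle: white squeeze bottle with red cap, 56 mm across, 184 mm high, to the right of the stop; bystander. Origin: centre of its underside
- tub: small round translucent lidded tub, 119 mm across, 51 mm high, to the left of the stop or of the block; bystander. Origin: centre of its underside
- cup: steel measuring cup with strap handle, 74 x 103 mm, 74 mm high, to the left of the block or of the stop; bystander. Origin: centre of its underside
There are look-alikes about, which are no part of the job. What is shaped like the cake but blue or turquoise is not meant.

How it is judged:
On the way, in this order (a step that is already met when the one before it is completed fails the run):
1. the block has been turned to face the stop (within about 8 degrees) (angle between the x axis of block and the x axis of stop, either way round below 0.14 rad), for 0.2 s.
2. the block is home: between the lugs, its long side flush along the rubber strip (x of block in the frame of stop above -0.069 m and y of block in the frame of stop between -0.009 and 0.009 m and angle between the x axis of block and the x axis of stop, either way round below 0.03 rad), for 0.2 s.
At the end, for the whole second after the job is handed in: The block lies flat on the table between the two end lugs, its long side flush along the rubber strip (centre within 4 mm of touching, within 9 mm of the middle, square within 0.03 rad) and at rest, with the cake still lying on it (within 45 mm by 65 mm of its middle) (all of step 2 and x of block in the frame of stop below -0.06 m and height (world z) of block below 0.004 m and linear speed of block below 0.01 m/s and x of cake in the frame of block between -0.045 and 0.045 m and y of cake in the frame of block between -0.065 and 0.065 m and z of cake in the frame of block above 0.04 m and angle between cake's own z axis and vertical below 0.2 rad).
It fails at once if the block is lifted or tipped (height (world z) of block above 0.008 m or angle between block's own z axis and vertical above 0.1 rad).
It fails at once if the cake is touched by the robot, lifted or tipped, or falls off the block (contact force between any of the arm, the fingers and cake above 0.5 N or height (world z) of cake above 0.06 m or height (world z) of cake below 0.035 m or angle between cake's own z axis and vertical above 0.35 rad).
It fails at once if the bottle, tub or measuring cup is moved (distance of any of bottle, tub, cup from where it was at the start of the episode above 0.02 m).
It also fails if it takes over 72 s, if anything falls off the work surface, if the arm or the gripper's body presses on something with over 40 N, if the wrist force passes 120 N, or if a joint passes its speed limit or range.

## Working session

There is one attempt and no reset: what is moved stays moved. The work goes in short steps, Python scripts to look and compute and a tool call to move; the robot and the scene stay as the last step left them, time stands still between calls to the robot, and variables do not carry over. Pictures are saved under pics/ and viewed, and the job is handed in when it is done.

Besides the shell and the picture viewer there is one more tool, called after "Call:" in YAML: its name, and indented under it one key for each argument. arm_command: Moves the arm, as the interface text tells. Its arguments: {"type":"object","properties":{"series":{"type":"array"},"squeeze":{"type":"number"}},"required":["series"]}

```bash
ls; mkdir -p pics; python3 - <<'E'
from station import status, read_camera, camera_model, bot
import cv2
print(status.get_obs())
for n in("scene","top"):
    cv2.imwrite(f"pics/{n}0.png",read_camera(n)); print(n,camera_model(n))
E
```

```text
pics
{'t': 0.0, 'q': array([-1.38413089,  0.47779317,  0.02234913,  1.55647923, -0.01150852,
        1.10928428, -0.08313743]), 'joint_vel': array([-6.35644479e-05, -3.75334326e-04,  6.02869227e-04,  7.16525627e-04,
        6.68150607e-04, -2.51421831e-03,  6.54922228e-05]), 'joint_torque': array([-5.79111420e-04, -5.96457875e+01,  1.60767663e+00, -2.81211179e+01,
        1.24407856e-02,  9.40245140e-03,  1.56369816e-05]), 'eef_pos': array([0.19594832, 0.64533602, 0.24731879]), 'tool_rot': array([ 5.98809894e-04,  8.03287421e-01,  5.95590864e-01, -6.95649504e-04]), 'contact_force': array([ 0.31341918,  0.00566888, -0.03544235]), 'torque': array([-0.00887982,  0.0248771 , -0.01676133]), 'gripper_width': 1.001751033365579}
scene {'fov_y': 51.17360948707387, 'cx': 253.31924024553842, 'cy': 195.18292245746645, 'R': array([[ 0.74169257, -0.67073411, -0.00281007],
       [-0.37142604, -0.40722431, -0.83439263],
       [ 0.55851126,  0.61990654, -0.55116336]]), 't': array([-0.57044434,  0.12353335,  0.96227386])}
top {'fov_y': 55.06805675550252, 'cx': 252.15472569284483, 'cy': 194.74826172556146, 'R': array([[ 1.11185506e-01, -9.93799618e-01,  3.21438903e-04],
       [-9.72355758e-01, -1.08853202e-01, -2.06579911e-01],
       [ 2.05334027e-01,  2.26561391e-02, -9.78429679e-01]]), 't': array([-0.32207192,  0.48265203,  0.91006774])}
```

View pics/scene0.png

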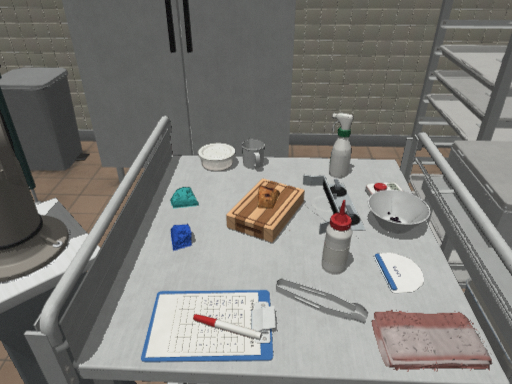

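View pics/top0.png

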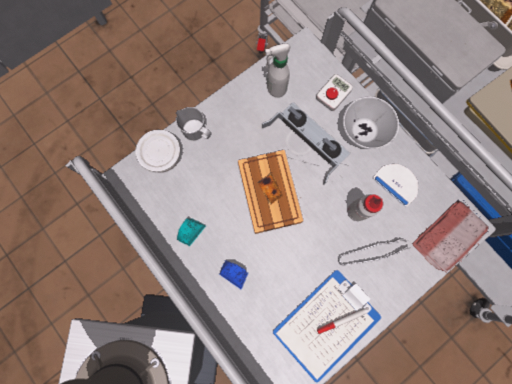

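```bash
cat > h.py <<'E'
import numpy as np,cv2
from station import status, read_camera, camera_model, bot
def K(m): f=192/np.tan(np.radians(m['fov_y']/2)); return f
def proj(n,X):
    m=camera_model(n);c=np.array(m['R'])@np.array(X,float)+m['t'];f=K(m);return f*c[0]/c[2]+m['cx'],f*c[1]/c[2]+m['cy']
def ray(n,u,v,z):
    m=camera_model(n);f=K(m);R=np.array(m['R']);d=R.T@np.array([(u-m['cx'])/f,(v-m['cy'])/f,1]);o=-R.T@np.array(m['t']);return o+d*(z-o[2])/d[2]
E
python3 - <<'E'
from h import *
for X in([0.196,.646,.247],[0,0,0],[.6,0,0],[.4,.4,0],[.4,-.4,0]):print(X,proj('top',X),proj('scene',X))
a=cv2.imread('pics/top0.png')
cv2.imwrite('pics/topc.png',cv2.resize(a[80:250,220:420],None,fx=4,fy=3.5 if 0 else 4*0.88,interpolation=2)[:600])
cv2.imwrite('pics/topc.png',cv2.resize(a[90:240,225:415],None,fx=4,fy=4,interpolation=2))
a=cv2.imread('pics/scene0.png')
cv2.imwrite('pics/scenec.png',cv2.resize(a[130:280,215:405],None,fx=4,fy=4,interpolation=2))
E
```

```text
[0.196, 0.646, 0.247] (np.float64(-227.61308928713154), np.float64(281.6822959652754)) (np.float64(-4.497131127021646), np.float64(69.60673042082192))
[0, 0, 0] (np.float64(121.81577736697744), np.float64(390.07220304095716)) (np.float64(15.619617996843033), np.float64(246.65828576656725))
[0.6, 0, 0] (np.float64(161.13491163617144), np.float64(158.83322359333192)) (np.float64(214.55388395883642), np.float64(164.48611760658542))
[0.4, 0.4, 0] (np.float64(3.8265737264854636), np.float64(213.20169468529286)) (np.float64(101.71141245831353), np.float64(142.62209406617464))
[0.4, -0.4, 0] (np.float64(297.0788378476413), np.float64(246.16395757589618)) (np.float64(250.9786698490348), np.float64(254.12939502708815))
```

View pics/topc.png

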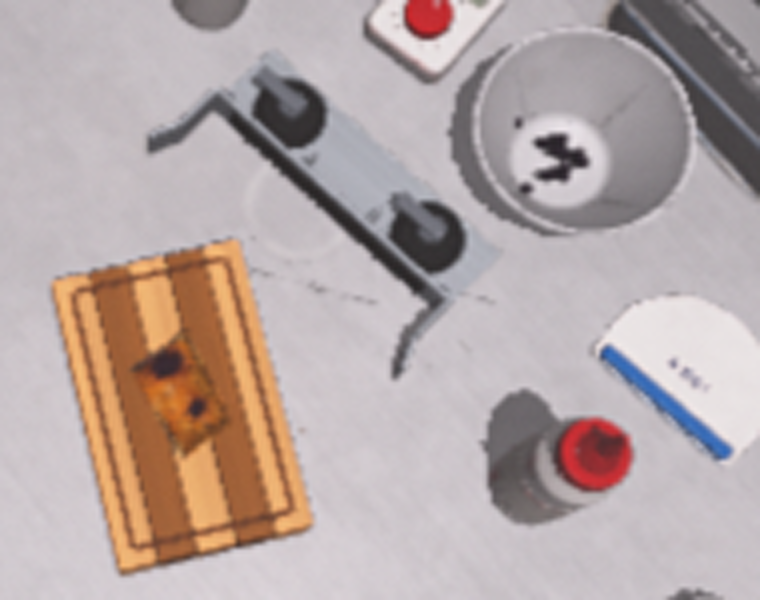

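View pics/scenec.png

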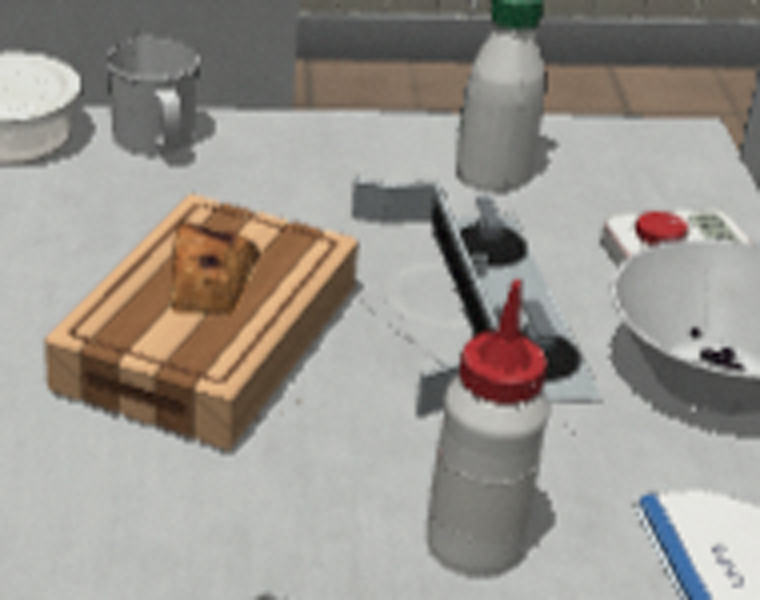

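```bash
python3 - <<'E'
from h import *
a=cv2.imread('pics/top0.png')
hsv=cv2.cvtColor(a,cv2.COLOR_BGR2HSV)
m=((hsv[...,0]<25)&(hsv[...,1]>90)).astype(np.uint8); 
mm=np.zeros_like(m);mm[135:250,225:310]=m[135:250,225:310]
c=max(cv2.findContours(mm,0,1)[0],key=cv2.contourArea);r=cv2.minAreaRect(c);b=cv2.boxPoints(r);print(r)
P=np.array([ray('top',u,v,.045)[:2] for u,v in b]);print(P.round(4));print(np.linalg.norm(np.diff(P,axis=0),axis=1),'ctr',P.mean(0))
f=lambda u,v:(225+(u+.5)/4-.5,90+(v+.5)/4-.5)
for n,u,v,z in[('lugtipL',152,143,.034),('lugtipR',397,362,.034),('lugtipLbot',150,152,0),('lugtipRbot',397,377,0),('faceL',220,108,.034),('faceR',437,302,.034),('bendLtop',215,97,.034),('bendRtop',445,302,.034),('foot',270,52,0),('foot2',498,250,0)]:
    p=f(u,v);print(n,p,ray('top',*p,z).round(4))
print('bottle cap', ray('top',*f(597,455),.15),ray('top',*f(525,500),0.0))
E
```

```text
((269.9349670410156, 190.8956298828125), (75.06829833984375, 49.708438873291016), 76.50426483154297)
[[ 0.606  -0.2155]
 [ 0.6529 -0.341 ]
 [ 0.4608 -0.4043]
 [ 0.4171 -0.2835]]
[0.13399014 0.20229252 0.12846153] ctr [ 0.53418256 -0.31108846]
lugtipL (262.625, 125.375) [ 0.7169 -0.273   0.034 ]
lugtipR (323.875, 180.125) [ 0.58   -0.4523  0.034 ]
lugtipLbot (262.125, 127.625) [ 0.7241 -0.2717  0.    ]
lugtipRbot (323.875, 183.875) [ 0.5787 -0.4589  0.    ]
faceL (279.625, 116.625) [ 0.7479 -0.3172  0.034 ]
faceR (333.875, 165.125) [ 0.6247 -0.4762  0.034 ]
bendLtop (278.375, 113.875) [ 0.7556 -0.313   0.034 ]
bendRtop (335.875, 165.125) [ 0.6253 -0.4815  0.034 ]
foot (292.125, 102.625) [ 0.8104 -0.3501  0.    ]
foot2 (349.125, 152.125) [ 0.6784 -0.5231  0.    ]
bottle cap [ 0.50567717 -0.55167558  0.15      ] [ 0.50256127 -0.55145289  0.        ]
```

```bash
python3 - <<'E'
from h import *
a=cv2.imread('pics/top0.png')
cv2.imwrite('pics/stopz.png',cv2.resize(a[90:195,255:360],None,fx=5.7,fy=5.7,interpolation=2))
E
```

```text
(no output)
```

View pics/stopz.png

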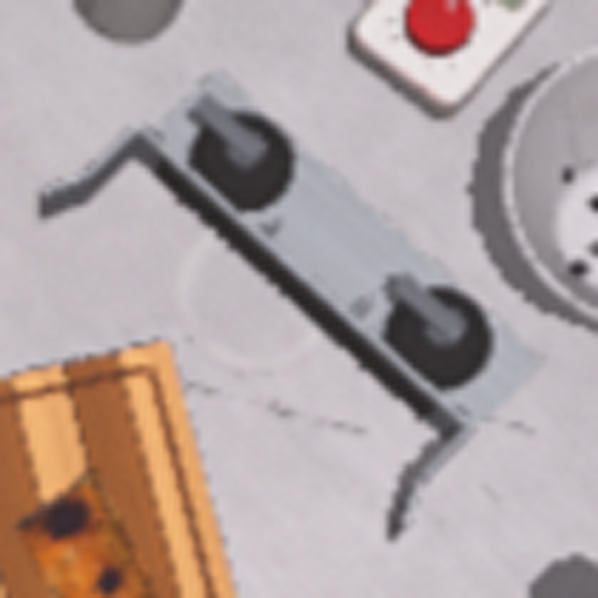

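Call:
arm_command:
  series:
    - [0,[-40,35,0],0.1]
    - [0,[-85,73,0],0.25]
    - [0,[-130,112,0],0.365]
    - [0,[-175,151,0],0.365]
    - [0,[-222,191,0],0.365]
    - [0,[-270,232,0],0.365]
    - [0,[-310,267,0],0.365]
    - [0,[-340,293,0],0.365]

```text
t: 1.1
eef_pos: [0.3782, 0.2328, 0.2482]
tool_rot: [0.0, 0.899, 0.439, -0.0]
contact_force: [0.3, 1.0, -0.3]
gripper_width: 0.004
```

```bash
cat >> h.py <<'E'
S0=np.array([.690,-.396]);TH=.9119
sy=np.array([np.cos(TH),np.sin(TH)]);sx=np.array([np.sin(TH),-np.cos(TH)])
def S(p): d=np.array(p)[:2]-S0;return np.array([d@sx,d@sy])
def W(x,y): return S0+x*sx+y*sy
def tool():
    o=status.get_obs();w,x,y,z=o['tool_rot'];ax=np.array([1-2*(y*y+z*z),2*(x*y+w*z)]);
    return o,ax/np.linalg.norm(ax)
def go(p,z=None):
    o,ax=tool();d=np.array(p)-o['eef_pos'][:2]
    ay=np.array([ax[1],-ax[0]])
    print('pos',o['eef_pos'].round(4),'S',S(o['eef_pos']).round(4),'ang',np.arctan2(ax[1],ax[0]).round(3),'t',round(o['t'],2),'move mm',(1000*d@ax).round(1),(1000*d@ay).round(1),None if z is None else round(1000*(o['eef_pos'][2]-z),1),'F',o['contact_force'].round(1))
E
python3 -c "
from h import *
go(W(-.045,-.011),.04)"
```

```text
pos [0.3782 0.2328 0.2482] S [-0.6315  0.3063] ang 0.909 t 1.1 move mm -315.5 587.5 208.2 F [ 0.3  1.  -0.3]
```

Call:
arm_command:
  series:
    - [0,[-10,50,0],0]
    - [0,[-30,105,0],0]
    - [0,[-55,160,0],0]
    - [0,[-80,215,0],0]
    - [0,[-105,270,0],0]
    - [0,[-130,325,0],0]
    - [0,[-160,378,0],0]
    - [0,[-190,430,0],0]

```text
t: 2.1
eef_pos: [0.6015, -0.1798, 0.2479]
tool_rot: [-0.0, 0.898, 0.44, -0.0]
contact_force: [1.1, 0.7, 1.0]
gripper_width: 0.002
```

Call:
arm_command:
  series:
    - [0,[-40,50,0],0]
    - [0,[-80,100,0],0]
    - [0,[-110,140,0],0]
    - [0,[-125,157,0],0]
    - [0,[-125,157,-60],0]
    - [0,[-125,157,-60],0]

```text
t: 2.85
eef_pos: [0.6498, -0.3756, 0.3133]
tool_rot: [0.004, 0.898, 0.439, 0.002]
contact_force: [0.1, 0.3, 0.8]
gripper_width: 0.003
```

```bash
python3 -c "
from h import *
go(W(-.045,-.011),.04)
cv2.imwrite('pics/t1.png',read_camera('top'))
cv2.imwrite('pics/s1.png',read_camera('scene'))"
```

```text
pos [ 0.6498 -0.3756  0.3133] S [-0.0443 -0.0085] ang 0.91 t 2.85 move mm -2.5 -0.7 273.3 F [0.1 0.3 0.8]
```

View pics/s1.png

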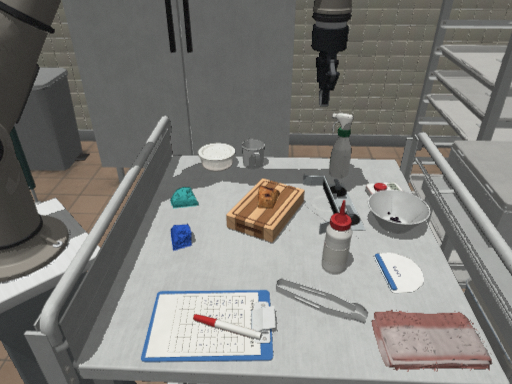

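View pics/t1.png

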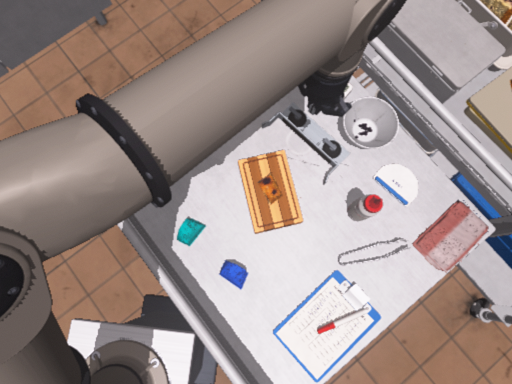

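```bash
python3 -c "
from h import *
for n in('top','scene'): print(proj(n,[.65,-.376,.313]),proj(n,[.65,-.376,.296]),proj(n,[.6498,-.3756,0.0]))
m=camera_model('top');R=np.array(m['R']);print(-R.T@m['t'], camera_model('scene')['t'])
print(R@R.T)
a,b=(323,105),(324,102)
A=[];B=[]
for n,p in(('top',(327,112)),('scene',(324,103))):
    m=camera_model(n);R=np.array(m['R']);o=-R.T@m['t'];d=ray(n,*p,0)-o;d/=np.linalg.norm(d);M=np.eye(3)-np.outer(d,d);A.append(M);B.append(M@o)
x=np.linalg.lstsq(np.vstack(A),np.hstack(B),rcond=None);print(x)
cv2.imwrite('pics/t1c.png',cv2.resize(cv2.imread('pics/t1.png')[60:200,240:420],None,fx=4,fy=4))
"
```

```text
(np.float64(314.80389141598687), np.float64(107.2644013617516)) (np.float64(313.40320207702183), np.float64(110.95173675575695)) (np.float64(296.082971117733), np.float64(156.2103882069606))
(np.float64(324.3715341112955), np.float64(96.67718123916983)) (np.float64(323.67558611427916), np.float64(103.7924499630902)) (np.float64(313.3114299737738), np.float64(208.07962206025493))
[ 0.31825133 -0.28815536  0.99024703] [-0.57044434  0.12353335  0.96227386]
[[ 1.00000000e+00 -1.00981459e-17  9.80469672e-18]
 [-1.00981459e-17  1.00000000e+00  6.42153088e-17]
 [ 9.80469672e-18  6.42153088e-17  1.00000000e+00]]
(array([ 0.63709938, -0.39568472,  0.30998394]), array([0.00012939]), np.int32(3), array([1.41421356, 1.24153324, 0.67719658]))
```

View pics/t1c.png

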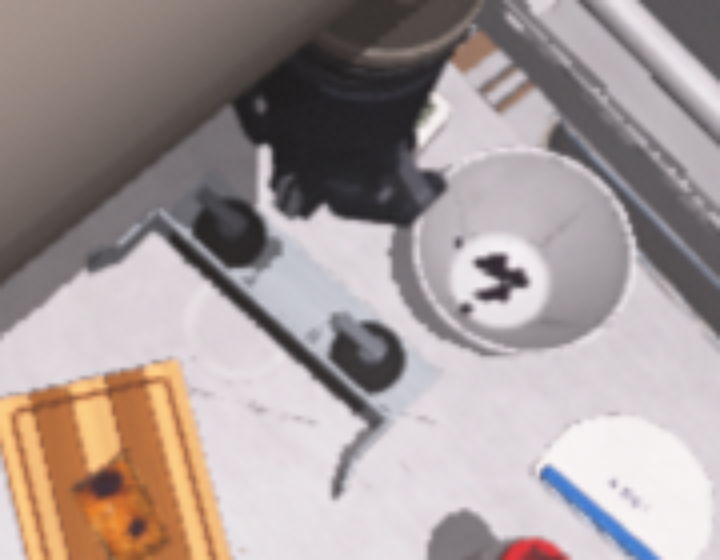

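Call:
arm_command:
  series:
    - [0,[-2,-1,50],0]
    - [0,[-2,-1,105],0]
    - [0,[-2,-1,160],0]
    - [0,[-2,-1,210],0]
    - [0,[-2,-1,240],0]
    - [0,[-2,-1,258],0]
    - [0,[-2,-1,268],0]
    - [0,[-2,-1,268],0]

```text
t: 3.95
eef_pos: [0.6463, -0.3742, 0.0402]
tool_rot: [-0.0, 0.898, 0.44, -0.0]
contact_force: [-0.1, 0.5, -0.4]
gripper_width: -0.002
```

```bash
python3 -c "
from h import *
go(W(-.045,-.011),.04)
a=read_camera('top');cv2.imwrite('pics/t2.png',cv2.resize(a[60:240,200:420],None,fx=3,fy=3))
a=read_camera('scene');cv2.imwrite('pics/s2.png',cv2.resize(a[100:280,200:420],None,fx=3,fy=3))"
```

```text
pos [ 0.6463 -0.3742  0.0402] S [-0.0479 -0.0095] ang 0.911 t 3.95 move mm -1.5 2.9 0.2 F [-0.1  0.5 -0.4]
```

View pics/s2.png

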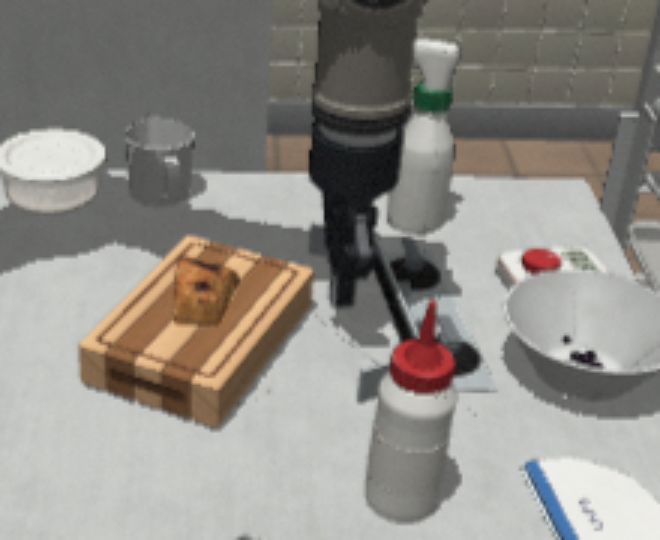

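View pics/t2.png

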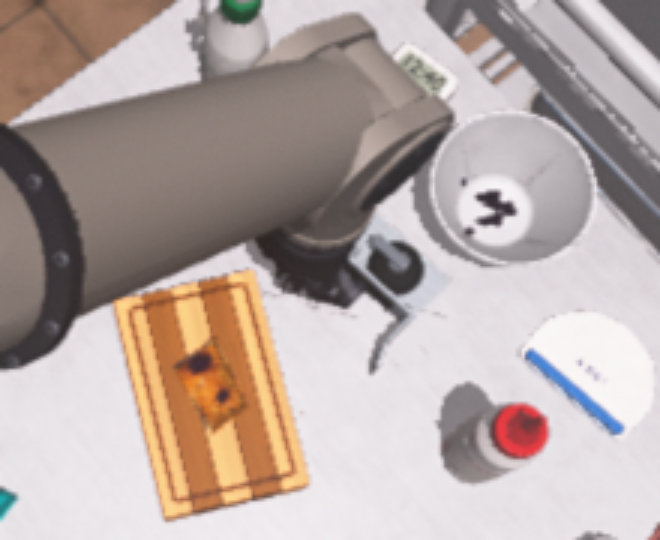

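Call:
arm_command:
  series:
    - [0,[5,-6,0],0]
    - [0,[10,-12,0],0]
    - [0,[15,-18,0],0]
    - [0,[20,-24,0],0]
    - [0,[25,-30,0],0]
    - [0,[30,-36,0],0]
    - [0,[34,-42,0],0]
    - [0,[38,-49,0],0]

```text
t: 5.05
eef_pos: [0.6316, -0.3141, 0.0408]
tool_rot: [0.001, 0.898, 0.44, 0.001]
contact_force: [4.0, -2.9, 2.1]
gripper_width: -0.002
```

```bash
cat >> h.py <<'E'
def look(k):
    a=read_camera('top');hsv=cv2.cvtColor(a,cv2.COLOR_BGR2HSV)
    m=((hsv[...,0]<25)&(hsv[...,1]>90)).astype(np.uint8);m[:110]=0;m[260:]=0;m[:,:190]=0;m[:,340:]=0
    c=max(cv2.findContours(m,0,1)[0],key=cv2.contourArea);c=cv2.convexHull(c);r=cv2.minAreaRect(c);b=cv2.boxPoints(r)
    P=np.array([ray('top',u,v,.045)[:2] for u,v in b]);e=np.diff(P,axis=0);L=np.linalg.norm(e,axis=1)
    i=0 if L[0]>L[1] else 1;d=e[i] if e[i]@sy>0 else -e[i];ang=np.arctan2(d[1],d[0])-TH
    print('sizes',L.round(3),'ctr S',S(P.mean(0)).round(4),'ang deg',np.degrees(ang).round(1))
    cv2.drawContours(a,[b.astype(int)],0,(255,0,255),1)
    cv2.imwrite(f'pics/T{k}.png',cv2.resize(a[60:260,190:410],None,fx=3,fy=3)[:600])
    s=read_camera('scene');cv2.imwrite(f'pics/S{k}.png',cv2.resize(s[100:280,180:400],None,fx=3,fy=3))
E
python3 -c "
from h import *
go(W(-.045,-.011),.04);look(3)"
```

```text
pos [ 0.6316 -0.3141  0.0408] S [-0.0963  0.0291] ang 0.911 t 5.05 move mm -40.0 51.4 0.8 F [ 4.  -2.9  2.1]
sizes [0.132 0.201 0.127] ctr S [-0.1965 -0.0239] ang deg -20.8
```

View pics/T3.png

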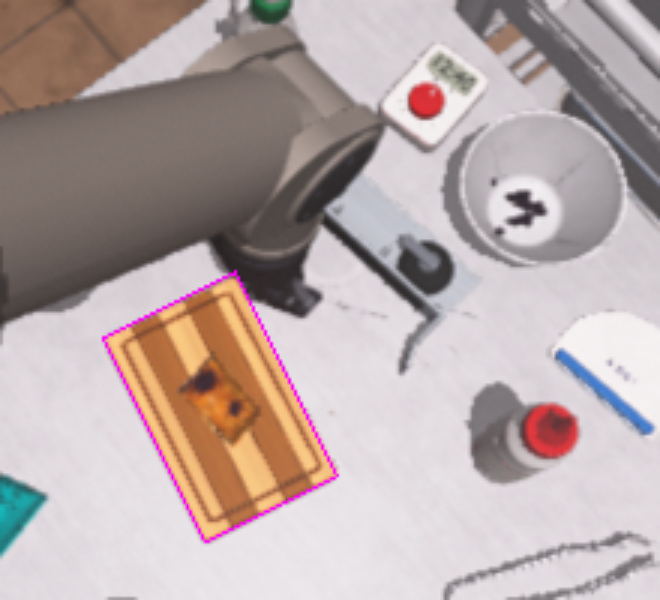

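View pics/S3.png

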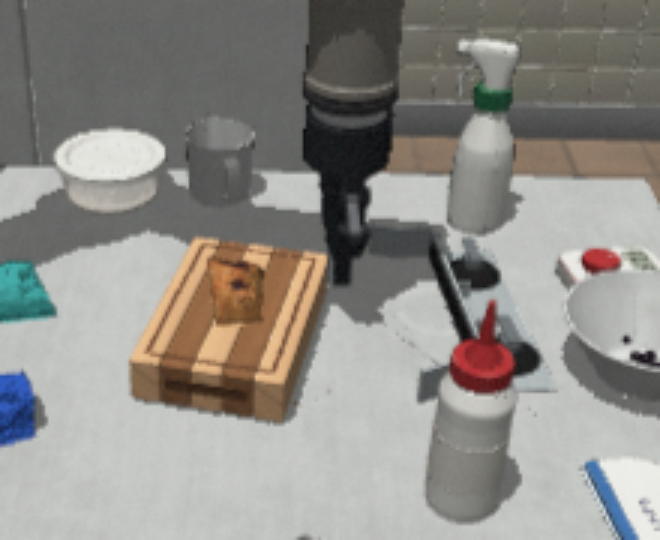

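Call:
arm_command:
  series:
    - [0,[5,-8,0],0]
    - [0,[10,-16,0],0]
    - [0,[15,-25,0],0]
    - [0,[19,-34,0],0]
    - [0,[23,-43,0],0]
    - [0,[26,-52,0],0]
    - [0,[29,-61,0],0]
    - [0,[31,-67,0],0]

```text
t: 6.15
eef_pos: [0.5972, -0.2479, 0.0405]
tool_rot: [0.0, 0.898, 0.44, 0.0]
contact_force: [4.0, -2.7, 2.4]
gripper_width: -0.002
```

```bash
python3 -c "
from h import *
go(W(-.045,-.011),.04);look(4)"
```

```text
pos [ 0.5972 -0.2479  0.0405] S [-0.1641  0.0602] ang 0.912 t 6.15 move mm -71.2 119.1 0.5 F [ 4.  -2.7  2.4]
sizes [0.133 0.202 0.13 ] ctr S [-0.233  -0.0238] ang deg 3.9
```

View pics/T4.png

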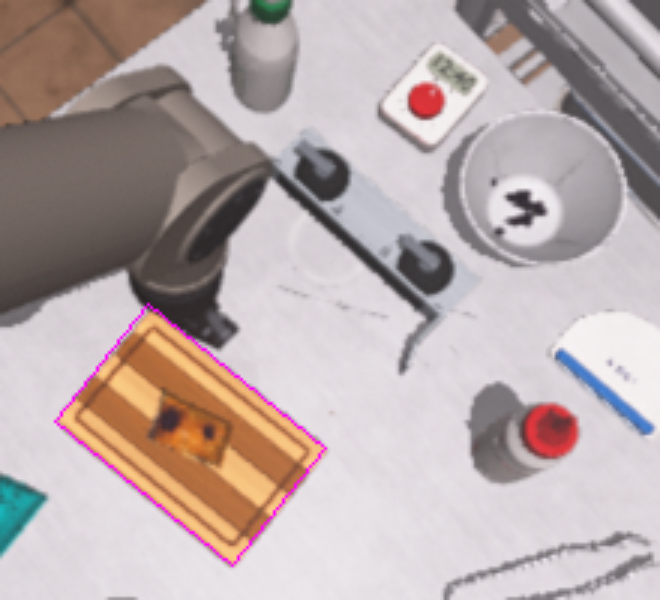

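Call:
arm_command:
  series:
    - [0,[0,8,0],0]
    - [0,[0,8,-50],0]
    - [0,[0,8,-110],0]
    - [0,[-30,-10,-140],0]
    - [0,[-85,-30,-150],0]
    - [0,[-140,-50,-150],0]
    - [0,[-190,-70,-150],0]
    - [0,[-235,-81,-150],0]

```text
t: 7.25
eef_pos: [0.3858, -0.3848, 0.1896]
tool_rot: [-0.002, 0.898, 0.439, -0.001]
contact_force: [0.2, -0.6, 0.2]
gripper_width: 0.0
```

Call:
arm_command:
  series:
    - [0,[-4,0,10],0]
    - [0,[-4,0,60],0]
    - [0,[-4,0,110],0]
    - [0,[-4,0,138],0]
    - [0,[-4,0,150],0]
    - [0,[-4,0,150],0]

```text
t: 8.0
eef_pos: [0.3864, -0.3873, 0.0397]
tool_rot: [-0.001, 0.898, 0.44, -0.0]
contact_force: [-0.4, -0.9, 0.9]
gripper_width: 0.0
```

```bash
python3 -c "
from h import *
go(W(-.245,-.175),.04);look(5)"
```

```text
pos [ 0.3864 -0.3873  0.0397] S [-0.2454 -0.179 ] ang 0.911 t 8.0 move mm 4.0 0.4 -0.3 F [-0.4 -0.9  0.9]
sizes [0.133 0.202 0.129] ctr S [-0.2342 -0.023 ] ang deg 4.5
```

View pics/T5.png

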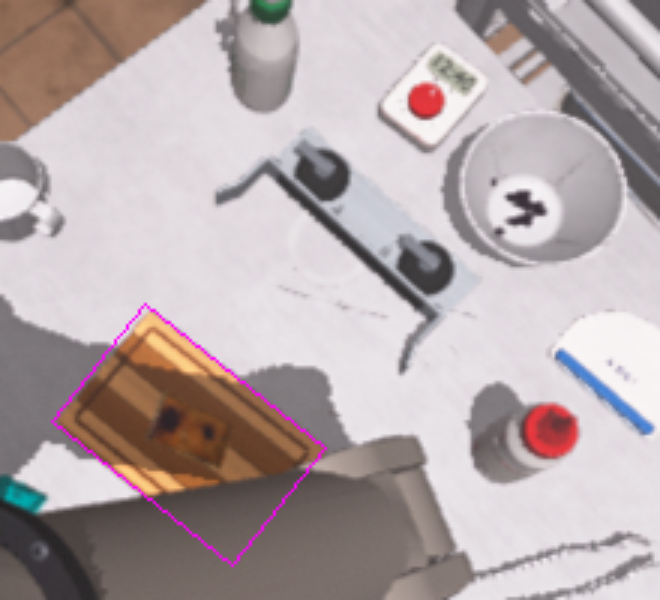

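View pics/S5.png

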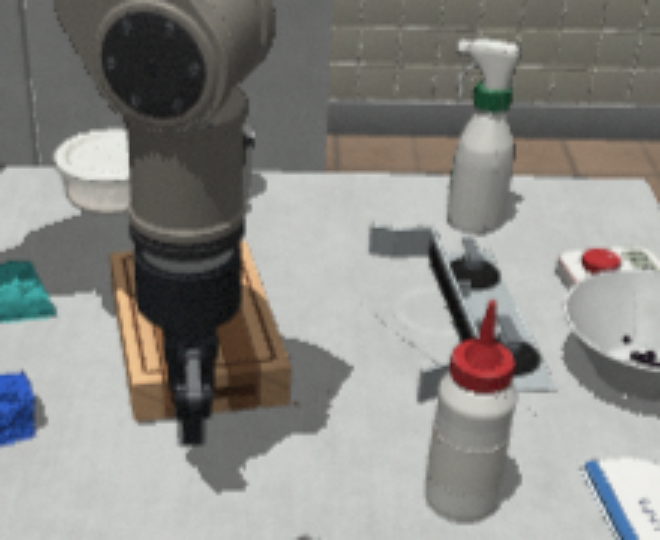

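Call:
arm_command:
  series:
    - [0,[8,0,0],0]
    - [0,[16,0,0],0]
    - [0,[24,0,0],0]
    - [0,[30,0,0],0]
    - [0,[36,0,0],0]
    - [0,[40,0,0],0]
    - [0,[44,0,0],0]
    - [0,[48,0,0],0]

```text
t: 9.1
eef_pos: [0.4146, -0.3511, 0.0403]
tool_rot: [0.0, 0.898, 0.439, -0.001]
contact_force: [-3.7, -3.6, 0.4]
gripper_width: -0.003
```

```bash
python3 -c "
from h import *
go(W(-.245,-.175),.04);look(6)"
```

```text
pos [ 0.4146 -0.3511  0.0403] S [-0.2452 -0.1332] ang 0.909 t 9.1 move mm -41.8 0.3 0.3 F [-3.7 -3.6  0.4]
sizes [0.134 0.13  0.132] ctr S [-0.2359  0.0184] ang deg -85.0
```

View pics/T6.png

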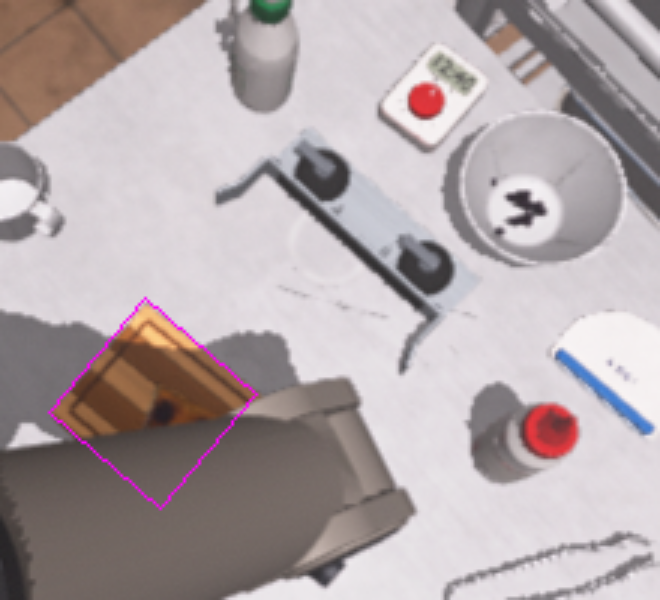

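Call:
arm_command:
  series:
    - [0,[4,0,0],0]
    - [0,[8,0,0],0]
    - [0,[12,0,0],0]
    - [0,[16,0,0],0]
    - [0,[18,0,0],0]
    - [0,[10,0,0],0]
    - [0,[-15,0,0],0]
    - [0,[-30,0,-20],0]

```text
t: 10.2
eef_pos: [0.3963, -0.3736, 0.0596]
tool_rot: [-0.001, 0.898, 0.44, -0.0]
contact_force: [-0.3, -0.8, -0.9]
gripper_width: -0.002
```

Call:
arm_command:
  series:
    - [0,[0,0,-50],0]
    - [0,[0,-30,-100],0]
    - [0,[0,-80,-140],0]
    - [40,[40,-100,-140],0]
    - [85,[90,-100,-140],0]
    - [85,[145,-100,-140],0]
    - [85,[145,-100,-140],0]

```text
t: 11.08
eef_pos: [0.4101, -0.1941, 0.2005]
tool_rot: [-0.0, 0.896, 0.443, 0.001]
contact_force: [0.0, -0.5, 0.3]
gripper_width: 0.85
```

```bash
python3 -c "
from h import *
go(W(-.335,0),.04);look(7)"
```

```text
pos [ 0.4101 -0.1941  0.2005] S [-0.3449 -0.0117] ang 0.919 t 11.07 move mm 11.7 10.0 160.5 F [ 0.  -0.5  0.3]
sizes [0.134 0.201 0.13 ] ctr S [-0.2308  0.0015] ang deg 2.7
```

View pics/T7.png

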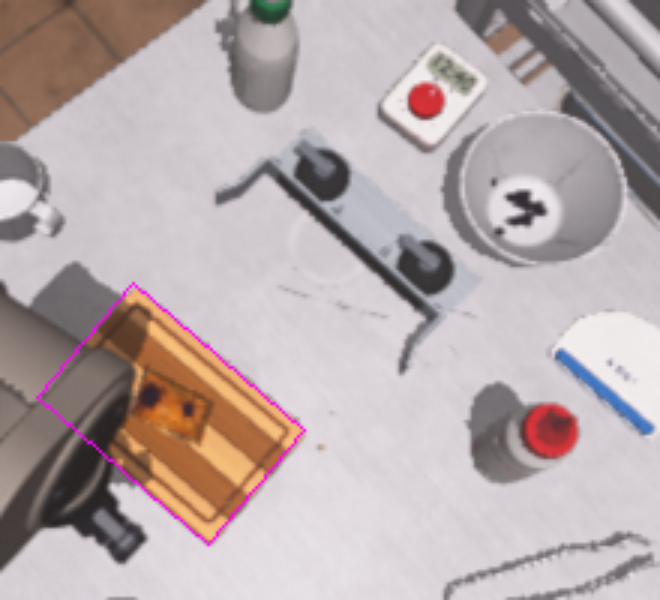

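View pics/S7.png

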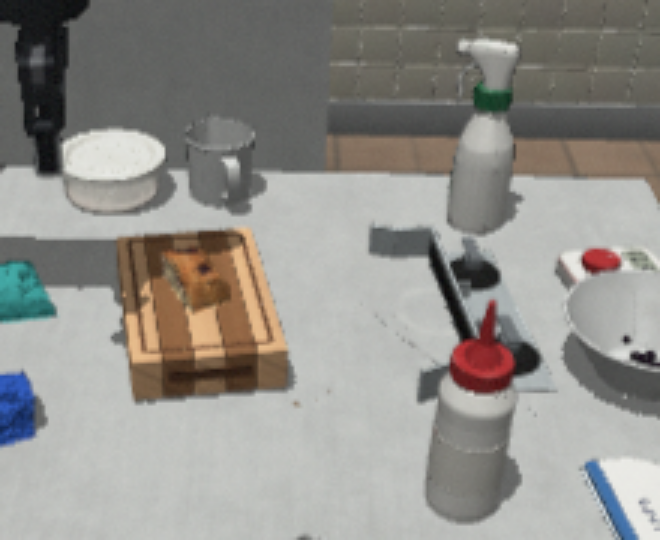

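```bash
python3 -c "
from h import *
a=cv2.imread('pics/top0.png');h=cv2.cvtColor(a,cv2.COLOR_BGR2HSV)
m=((h[...,0]>80)&(h[...,0]<100)&(h[...,1]>120)).astype(np.uint8)
c=max(cv2.findContours(m,0,1)[0],key=cv2.contourArea)
P=np.array([S(ray('top',*p[0],.015)) for p in c]);print(P.min(0),P.max(0))
go(W(-.331,0),.04)"
```

```text
[-0.43395121  0.02596802] [-0.36205007  0.08147788]
pos [ 0.4073 -0.1975  0.2003] S [-0.345  -0.0161] ang 0.912 t 11.18 move mm 16.1 14.0 160.3 F [ 1.2 -0.8 -0.2]
```

Call:
arm_command:
  series:
    - [85,[16,14,0],0]
    - [85,[16,14,50],0]
    - [85,[16,14,100],0]
    - [85,[16,14,140],0]
    - [85,[16,14,160],0]
    - [85,[16,14,160],0]
    - [85,[16,22,160],0]

```text
t: 12.05
eef_pos: [0.4351, -0.1993, 0.0408]
tool_rot: [0.0, 0.898, 0.439, 0.0]
contact_force: [-0.2, 0.3, -0.6]
gripper_width: 0.997
```

```bash
python3 -c "
from h import *
go(W(-.331,0),.04);look(8)"
```

```text
pos [ 0.4351 -0.1993  0.0408] S [-0.322  -0.0005] ang 0.91 t 12.05 move mm 0.5 -9.0 0.8 F [-0.2  0.3 -0.6]
sizes [0.134 0.201 0.13 ] ctr S [-0.2317  0.0013] ang deg 3.3
```

View pics/S8.png

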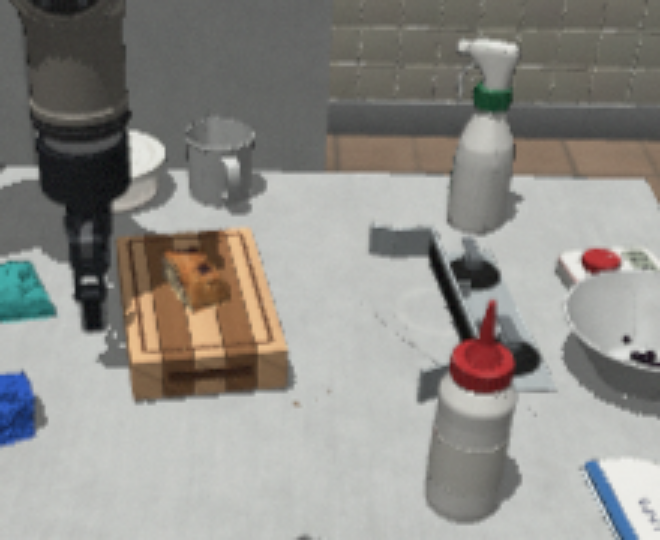

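```bash
python3 -c "
from h import *
for y in(-.05,.05):
  for z in (0,.01,.02,.03,.04):
    p=proj('scene',[*W(-.322,y),z]);print(y,z,(p[0]-180)*3,(p[1]-100)*3)"
```

```text
-0.05 0 92.43130733875276 366.7715924950329
-0.05 0.01 91.71958131429477 357.50707032114576
-0.05 0.02 91.00023493922211 348.1433542091178
-0.05 0.03 90.27314516979246 338.6788425012341
-0.05 0.04 89.53818629892339 329.11189887113915
0.05 0 93.71389005814376 301.95077934539694
0.05 0.01 93.06144375156202 293.0561308175653
0.05 0.02 92.40253415821161 284.07336980666423
0.05 0.03 91.73706475976442 275.0011805008098
0.05 0.04 91.06493710649312 265.8382207577992
```

Call:
arm_command:
  series:
    - [55,[0,0,2],0]
    - [55,[0,0,3],0]
    - [55,[0,5,3],0]
    - [55,[0,13,3],0]
    - [55,[0,21,3],0]
    - [55,[0,30,3],0]
    - [55,[0,39,3],0]
    - [55,[0,48,3],0]

```text
t: 13.15
eef_pos: [0.4702, -0.226, 0.0366]
tool_rot: [-0.003, 0.898, 0.44, -0.002]
contact_force: [-6.9, 6.2, 7.3]
gripper_width: 0.644
```

```bash
python3 -c "
from h import *
go(W(-.141,0),.038);look(9)"
```

```text
pos [ 0.4702 -0.226   0.0366] S [-2.778e-01 -2.000e-04] ang 0.912 t 13.15 move mm 0.2 136.8 -1.4 F [-6.9  6.2  7.3]
sizes [0.134 0.198 0.13 ] ctr S [-0.2019 -0.0034] ang deg -0.8
```

View pics/S9.png

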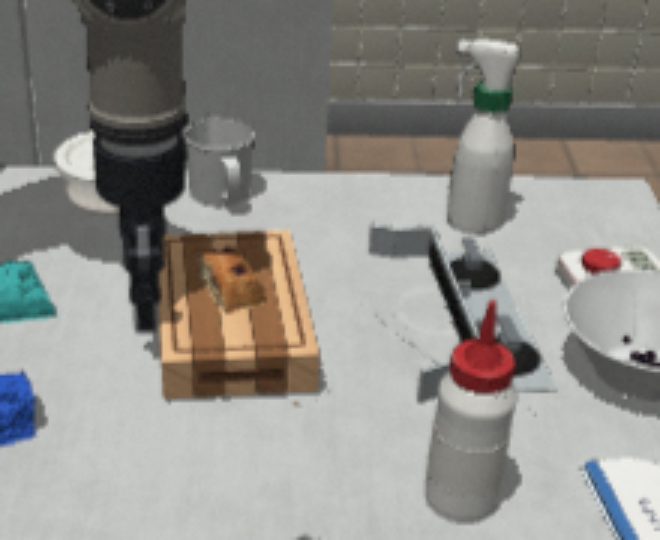

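View pics/T9.png

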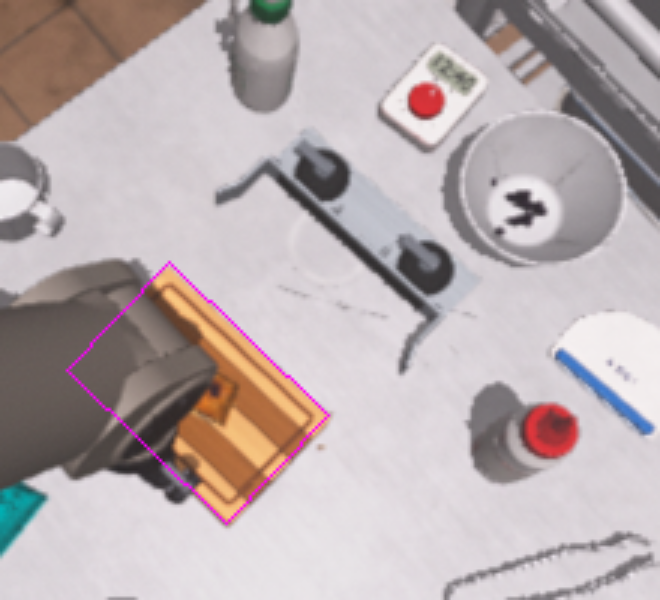

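Call:
arm_command:
  series:
    - [55,[0,9,0],0]
    - [55,[0,18,0],0]
    - [55,[0,27,0],0]
    - [55,[0,36,0],0]
    - [55,[0,45,0],0]
    - [55,[0,54,0],0]
    - [55,[0,62,0],0]
    - [55,[0,68,0],0]

```text
t: 14.25
eef_pos: [0.5267, -0.27, 0.0373]
tool_rot: [0.0, 0.898, 0.44, 0.0]
contact_force: [-3.5, 2.3, -2.0]
gripper_width: 0.643
```

```bash
python3 -c "
from h import *
go(W(-.141,0),.038);look(10)"
```

```text
pos [ 0.5267 -0.27    0.0373] S [-0.2063 -0.0004] ang 0.911 t 14.25 move mm 0.4 65.3 -0.7 F [-3.5  2.3 -2. ]
sizes [0.134 0.108 0.132] ctr S [-0.1331 -0.0491] ang deg -87.5
```

View pics/S10.png

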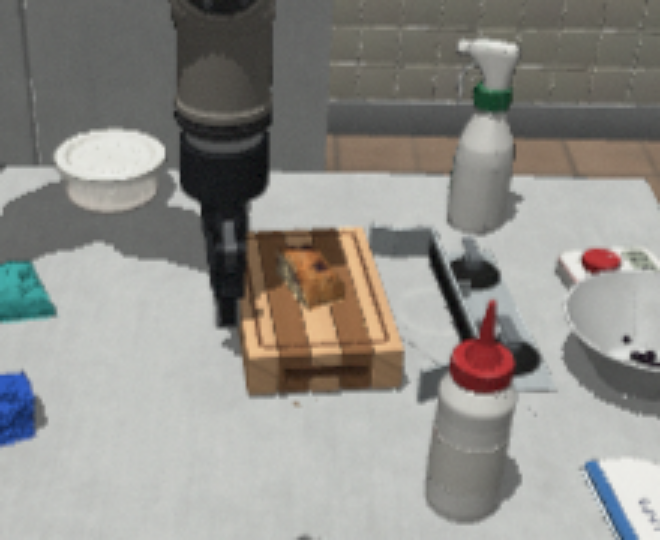

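View pics/T10.png

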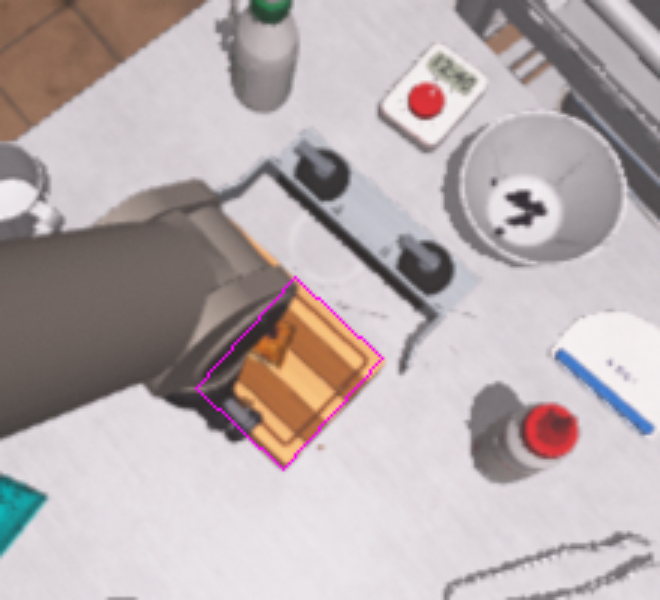

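Call:
arm_command:
  series:
    - [55,[0,7,0],0]
    - [55,[0,14,0],0]
    - [55,[0,21,0],0]
    - [55,[0,28,0],0]
    - [55,[0,35,0],0]
    - [55,[0,41,0],0]
    - [55,[0,47,0],0]
    - [55,[0,52,0],0]

```text
t: 15.35
eef_pos: [0.5666, -0.3009, 0.0375]
tool_rot: [-0.001, 0.898, 0.44, -0.0]
contact_force: [-6.1, 5.0, 4.0]
gripper_width: 0.641
```

```bash
python3 -c "
from h import *
go(W(-.141,0),.038);look(11)"
```

```text
pos [ 0.5666 -0.3009  0.0375] S [-0.1558 -0.0004] ang 0.911 t 15.35 move mm 0.4 14.8 -0.5 F [-6.1  5.   4. ]
sizes [0.137 0.097 0.135] ctr S [-0.0818 -0.054 ] ang deg -89.1
```

View pics/S11.png

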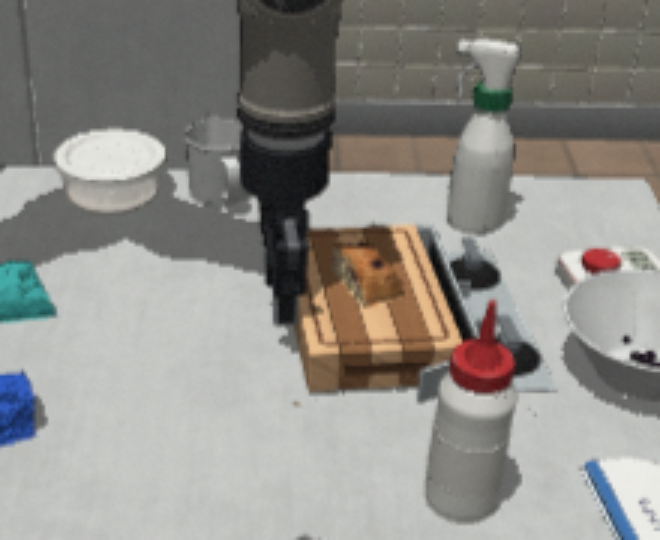

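View pics/T11.png

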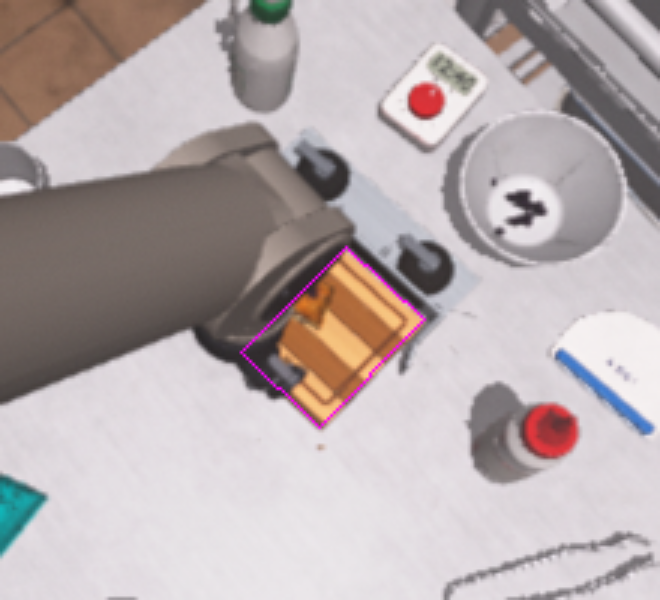

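Call:
arm_command:
  series:
    - [55,[0,2,0],0]
    - [55,[0,4,0],0]
    - [55,[0,6,0],0]
    - [55,[0,8,0],0]
    - [55,[0,10,0],0]
    - [55,[0,12,0],0]

```text
t: 16.2
eef_pos: [0.5758, -0.308, 0.0375]
tool_rot: [-0.001, 0.898, 0.44, -0.0]
contact_force: [-6.6, 4.5, 5.7]
gripper_width: 0.641
```

Call:
arm_command:
  series:
    - [55,[0,1,0],0]
    - [55,[0,2,0],0]
    - [55,[0,3,0],0]

```text
t: 16.58
eef_pos: [0.5782, -0.3099, 0.0375]
tool_rot: [-0.001, 0.898, 0.44, -0.0]
contact_force: [-6.4, 5.7, 4.7]
gripper_width: 0.643
```

```bash
python3 -c "
from h import *
go(W(-.141,0),.038);look(12)"
```

```text
pos [ 0.5782 -0.3099  0.0375] S [-0.1411 -0.0004] ang 0.911 t 16.57 move mm 0.4 0.1 -0.5 F [-6.4  5.7  4.7]
sizes [0.137 0.097 0.135] ctr S [-0.0678 -0.0541] ang deg -89.2
```

View pics/T12.png

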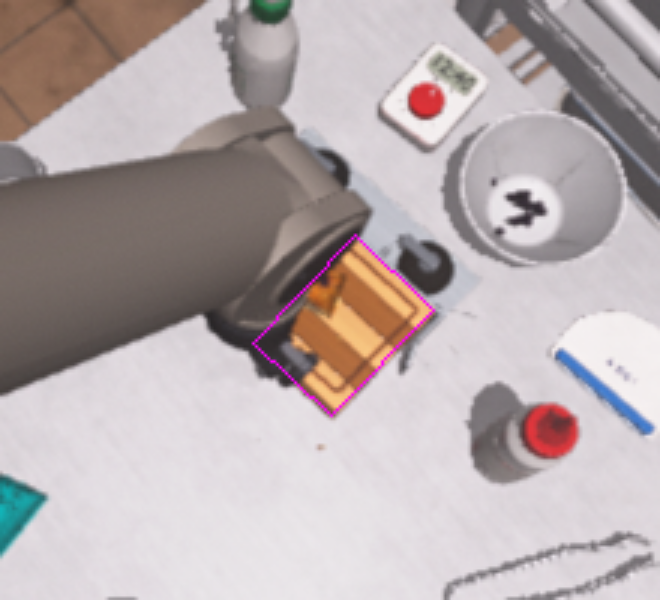

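Still sliding at about 8 N, so the stop has not been reached. I'll creep on until the force rises.

Call:
arm_command:
  series:
    - [55,[0,1,0],0]
    - [55,[0,2,0],0]
    - [55,[0,3,0],0]

```text
t: 17.05
eef_pos: [0.5783, -0.3099, 0.0374]
tool_rot: [-0.004, 0.898, 0.44, -0.002]
contact_force: [-15.0, 11.0, 16.0]
gripper_width: 0.649
```

Call:
arm_command:
  series:
    - [55,[0,1,0],0]
    - [55,[0,2,0],0]

```text
t: 17.3
eef_pos: [0.5783, -0.31, 0.0371]
tool_rot: [-0.006, 0.898, 0.44, -0.002]
contact_force: [-20.6, 15.8, 21.6]
gripper_width: 0.644
```

Call:
arm_command:
  series:
    - [55,[0,-3,0],0]
    - [55,[0,-10,0],0]
    - [55,[0,-30,0],0]
    - [55,[0,-60,0],0]
    - [55,[0,-90,-40],0]
    - [55,[0,-120,-90],0]
    - [55,[0,-150,-130],0]
    - [55,[0,-170,-160],0]

```text
t: 18.3
eef_pos: [0.4494, -0.2098, 0.1996]
tool_rot: [0.002, 0.898, 0.44, 0.002]
contact_force: [-0.2, -0.5, 0.7]
gripper_width: 0.641
```

Call:
arm_command:
  series:
    - [55,[50,0,0],0]
    - [55,[105,0,0],0]
    - [55,[160,0,0],0]
    - [55,[210,0,0],0]
    - [55,[250,0,0],0]
    - [55,[250,0,0],0]

```text
t: 19.05
eef_pos: [0.605, -0.0082, 0.1977]
tool_rot: [0.001, 0.897, 0.442, 0.002]
contact_force: [-0.0, -1.1, -0.3]
gripper_width: 0.643
```

```bash
python3 -c "
from h import *
go(W(-.141,0),.038);look(13)"
```

```text
pos [ 0.605  -0.0082  0.1977] S [-0.3046  0.2546] ang 0.917 t 19.05 move mm -255.3 162.3 159.7 F [-0.  -1.1 -0.3]
sizes [0.139 0.204 0.135] ctr S [-0.0676 -0.002 ] ang deg -1.3
```

View pics/T13.png

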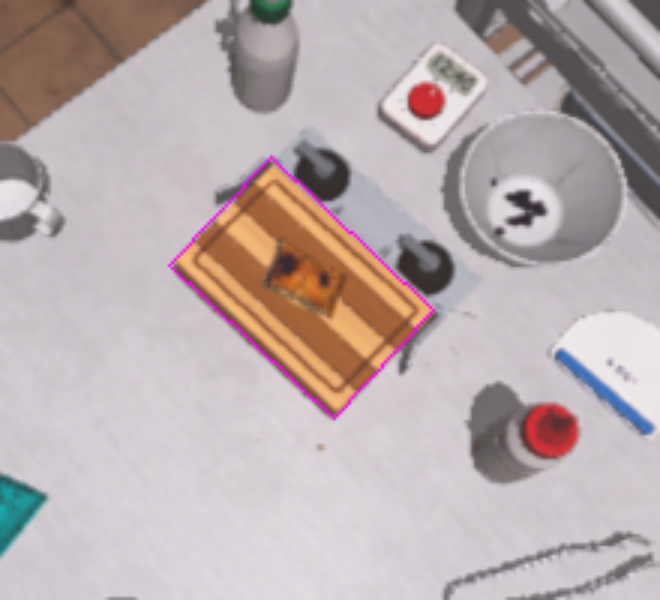

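View pics/S13.png

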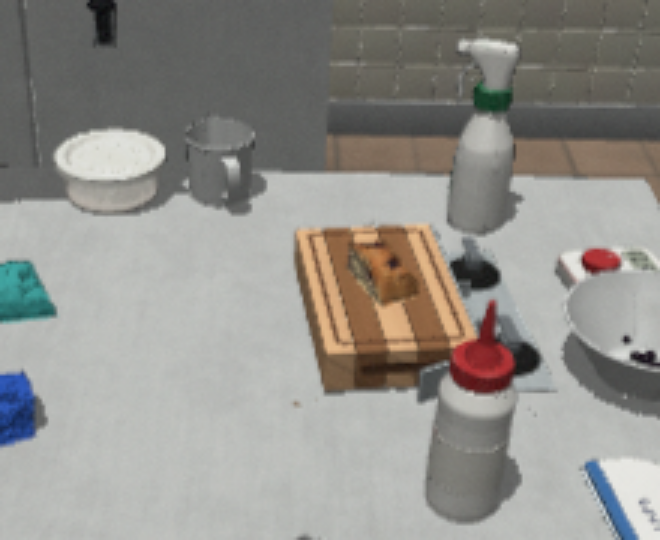

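```bash
python3 -c "
from h import *
a=read_camera('top');cv2.imwrite('pics/z.png',cv2.resize(a[105:185,255:345],None,fx=7,fy=7,interpolation=2))
a=read_camera('scene');cv2.imwrite('pics/zs.png',cv2.resize(a[165:240,270:375],None,fx=7,fy=7,interpolation=2))
"
```

```text
(no output)
```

View pics/z.png

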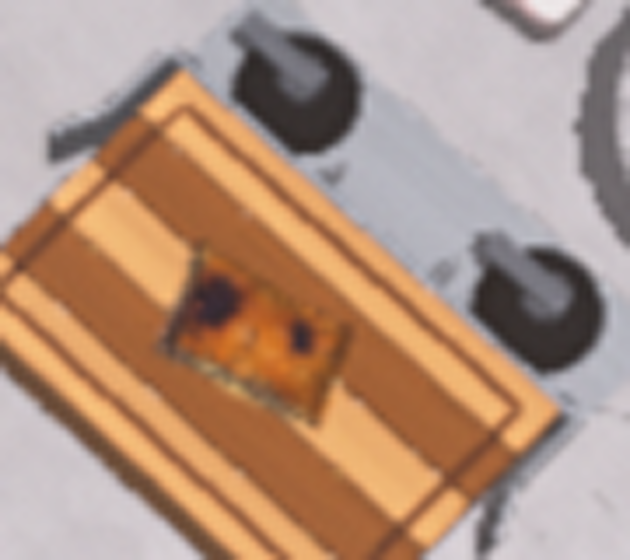

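View pics/zs.png

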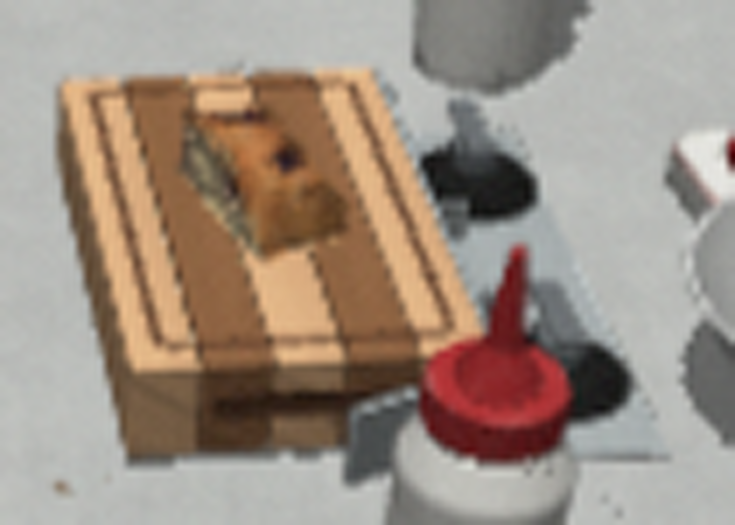

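```bash
python3 - <<'E'
from h import *
def edge(a,z,p0,p1,chan,sign,n=60,h=6,frm=.1,to=.9):
    # subpixel strongest gradient across segment p0->p1
    g=cv2.GaussianBlur(a,(0,0),.7)[...,chan].astype(np.float32);p0=np.array(p0,float);p1=np.array(p1,float);d=(p1-p0)/np.linalg.norm(p1-p0);nn=np.array([d[1],-d[0]])
    pts=[]
    s=np.linspace(-h,h,121)
    for t in np.linspace(frm,to,n):
        c=p0+t*(p1-p0);q=c+s[:,None]*nn
        v=cv2.remap(g,q[:,0].astype(np.float32),q[:,1].astype(np.float32),1)[:,0]
        G=np.gradient(v)*sign;i=np.argmax(G)
        pts.append(q[i])
    pts=np.array(pts,np.float32)
    P=np.array([S(ray('top',*p,z)) for p in pts])
    vx,vy,x0,y0=cv2.fitLine(P.astype(np.float32),cv2.DIST_HUBER,0,.001,.001).ravel()
    if vy<0:vx,vy=-vx,-vy
    r=(P-[x0,y0])@np.array([vy,-vx])
    print('ang deg',np.degrees(-np.arctan2(vx,vy)).round(2),'x at y=0',round(x0-vx/vy*y0,4),'rms',r.std().round(4))
a0=cv2.imread('pics/top0.png');a=read_camera('top')
# normal nn = (dy,-dx) for p0->p1 rightdown = (+,-) ie toward the stop's +x
L=lambda u,v:(255+u/5.7,90+v/5.7)
print('strip front/bottom edge: light table->dark');edge(a0,.004,L(150,165),L(435,432),1,-1,h=3)
print('strip/fence: dark->light');edge(a0,.034,L(165,150),L(450,410),1,1,h=3)
print('plate rear edge: before, after')
Z=lambda u,v:(255+u/7,105+v/7)
for im in(a0,a): edge(im,.003,L(215,70),L(540,355),1,1,h=3); edge(im,.003,L(215,70),L(540,355),1,-1,h=3)
print('block front: red->less red')
edge(a,.045,Z(185,70),Z(560,410),0,1,h=3)
E
```

```text
strip front/bottom edge: light table->dark
ang deg -0.14 x at y=0 0.003 rms 0.001
strip/fence: dark->light
ang deg -0.64 x at y=0 0.0028 rms 0.0009
plate rear edge: before, after
ang deg -1.03 x at y=0 0.0677 rms 0.0033
ang deg 6.97 x at y=0 0.0649 rms 0.0094
ang deg -0.2 x at y=0 0.0671 rms 0.0033
ang deg 3.07 x at y=0 0.0651 rms 0.0082
block front: red->less red
ang deg 0.09 x at y=0 -0.0017 rms 0.0036
```

```bash
python3 - <<'E'
from h import *
a=read_camera('top');h=cv2.cvtColor(a,cv2.COLOR_BGR2HSV)
m=((h[...,0]<25)&(h[...,1]>90)).astype(np.uint8)*255;m[:110]=0;m[230:]=0;m[:,:220]=0;m[:,345:]=0
g=cv2.GaussianBlur(np.where(m>0,h[...,1],h[...,1]),(0,0),.7).astype(np.float32)
p0=np.array([255+185/7,105+70/7]);p1=np.array([255+560/7,105+410/7])
for nm,off in(('front',0),):
    d=(p1-p0)/np.linalg.norm(p1-p0);nn=np.array([d[1],-d[0]]);P=[]
    s=np.linspace(-4,5,181)
    for t in np.linspace(.06,.94,80):
        q=(p0+t*(p1-p0)+s[:,None]*nn).astype(np.float32);v=cv2.remap(g,q[:,:1].copy(),q[:,1:].copy(),1)[:,0]
        i=np.where(v>90)[0];P.append(S(ray('top',*q[i[-1]],.045)))
    P=np.array(P);vx,vy,x0,y0=cv2.fitLine(P.astype(np.float32),cv2.DIST_HUBER,0,.001,.001).ravel()
    if vy<0:vx,vy=-vx,-vy
    print(np.degrees(-np.arctan2(vx,vy)),x0-vx/vy*y0,((P-[x0,y0])@np.array([vy,-vx])).std())
    for k in range(0,80,10):print(P[k].round(4))
E
```

```text
-0.16002199 -0.0011549528 0.00019855011929279442
[-0.0011  0.0824]
[-0.0008  0.0599]
[-0.001   0.0376]
[-0.0012  0.0153]
[-0.0011 -0.0068]
[-0.0015 -0.0287]
[-0.0013 -0.0505]
[-0.0009 -0.0722]
```

```bash
python3 -c "
from h import *
print(bot.hand_in())"
```

```text
the job is handed in; nothing more can be done
None
```

I turned the block and pushed it home between the stop's lugs, then handed the job in at about 19 s of robot time. The hand-in reports no verdict.

**What I did:**
- With closed fingers I pushed the far end of the block's front long side, turning it about 36°.
- I pushed its end face to centre it sideways.
- I then pushed its back side with both fingers until the force rose to about 26 N with no further motion, and backed off.

**Last checks:**
- **Squareness:** the block's front edge lies within about 0.5° of the rubber strip (0.03 rad is 1.7°). A coarser box fit gave -1.3°, but it took in the block's side face. I relied on the edge fit.
- **Position along the stop:** the block's centre is about 2 mm off the middle, with 9 mm allowed.
- **Contact with the strip:** the camera put the block's front edge 3 to 4 mm short of the strip, right at the 4 mm limit. That disagrees with the force check. I trusted the force because the block was square and central, so it was unlikely to be held by the lugs, and the camera calibration is good to about 2 mm.
- **Cake and bystanders:** by eye, the cake lies near the middle of the block, and the bottle, tub and cup stand where they were. I did not measure any of these.

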